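Swap two totes at the code reader and stack the spare on the used one

ROBOT

A 6-joint arm with a two-finger parallel gripper is mounted at the origin on the work surface. World frame = base frame: x ahead of the robot, y to its left, z up, the work surface at z = 0. Lengths are in mm, angles in rad, forces in N, time in s.
With the tool pointing down it reaches from about 300 to 775 mm from the base axis. Payload 14.6 kg.
Tool frame: the origin (TCP) lies at the very end of the fingers, on their centre line; the grasp point (between the pads) lies 19 mm behind it; z points along the fingers, y is the line along which they close (so a half turn about z gives the same grasp; the last joint's range is limited). The gripper opens to 94 mm and grips with 3 to 60 N. Pads are 16 mm wide; open, the fingers measure 119 mm over their backs; the gripper's body (75 mm by 177 mm) begins 78 mm behind the grasp point.
Start: joints at [1.05, 0.3, 1.521, -0, 1.321, -0.067], TCP at [241.107, 494.324, 205.446] pointing down, gripper open.
Joint ranges: [-3.03, 3.03], [-0.79, 2.21], [0.23, 2.52], [-1.04, 4.18], [0, 3.07], [-2.55, 2.55]. Speed limits (rad/s): [2.22, 2.22, 2.57, 3.14, 3.14, 3.14].

INTERFACE

Orientations are given as [roll, pitch, yaw] about the fixed x, y, z axes, in that order (R = Rz(yaw) Ry(pitch) Rx(roll)).
In Python, from cell import manip, camera, get_calibration gives the robot as it stands. The module is installed in compiled form; this text tells all that it offers.
- The arm moves only by the tool jog_arm, never from a script. Its argument "plan" is one flat list of numbers, 6 for each row, row after row: the shift along the world's x, y, z in m, then the turn, a rotation vector about the world's x, y, z in degrees. A call has 1 to 20 rows; each row is the pose to reach, as a shift and turn from the pose commanded when the call began; what a row does not reach only later rows make up. A row lasts 1/10 s, in which the tool goes at most 50 mm and 8.59 degrees, less where a joint would pass 70% of its speed; a pose out of reach is approached as far as the arm can. A call with a gripper value outside its range is refused whole. "claw" is the finger opening in m, from 0 to 0.094, set as the call begins (left out, the last holds). The fingers move at their own pace and stop on an object; "force" is the grip in N (left out, the last holds). Time passes only in rows, so rows that repeat a pose let the fingers close. It gives the time, the measured TCP pose, the force, the opening and the grip force at its end, in the units of the state.
- manip.read_state(): the state, without advancing time (a new reading comes with each control period).
- camera(name): name is "side" or "top"; returns (picture, depth): 400x640x3 uint8, red, green, blue; 400x640 float32, mm along the optical axis (not along the pixel's ray), 0 where there is no reading.
- get_calibration(name): a dict with "fx", "fy", "cx", "cy" (pixels), "origin" and "attitude" of the camera in the world. Camera axes: x right, y down, z forward; pixel columns grow to the right and rows downward; lengths in mm; the calibration is good to about 2 mm. A picture is of the moment at which its call begins. get_calibration takes no time and is no camera call.
- manip.sign_off(): hands the job in; it is judged then, once.
The state is a dict: "clock": time; "joints": joint angles; "qd": joint speeds; "effort": joint torques, N m; "eef_pos": TCP position; "eef_rot": TCP orientation; "wrist_force": force on the tool from outside, world axes, zero at the start; "moment": the same for the moment, N m; "finger_gap": finger opening in mm; "finger_force": force on a finger pad.
Only numpy, scipy, OpenCV 4.12 (cv2) and the standard library are available. Lean on these libraries where they do the work, as an engineer would, in place of code of your own. Each camera call takes 0.05 s, during which the arm holds its last target. There are 200 camera calls.

TASK

The tote of used cartridges is still in the reader dock, and the tote of fresh vials is in the plain steel tray: swap them, parking one on the grey mat on the way, so that the vials stand in the reader dock and the cartridges in the steel tray. Then, once both are home, stack the empty tote on the cartridge tote, turned end for end to it so that it sits on the lugs and locks inside the rim instead of dropping in on the cartridges. Set the totes down gently, keep the loaded ones upright, and leave the dish, tip box, jar and timer where they are.

Things in the scene. Friction and masses are not known exactly. Their poses are not given: they have to be found in the camera images.
- vial_tote: Grey open tote, 106 (x) x 62 (y) x 50 mm high, origin at the centre of its underside (86 x 45). Grip across y by the upright rim band, 36 to 50 mm up. Rim and lugs of its +x end are white. Carries six round white-capped vials fixed in dark foam (36 mm up). 0.28 kg. Starts in the steel tray.
- cartridge_tote: Grey open tote, 106 (x) x 62 (y) x 50 mm high, origin at the centre of its underside (86 x 45). Grip across y by the upright rim band, 36 to 50 mm up. Rim and lugs of its +x end are white. Two flat white cartridges fixed inside (18 mm up). 0.22 kg. Starts in the reader dock. Rim opening 98 x 55; three lugs inside, tops 44 mm up: two in the +x corners, one mid -x end.
- spare_tote: Grey open tote, 106 (x) x 62 (y) x 50 mm high, origin at the centre of its underside (86 x 45). Grip across y by the upright rim band, 36 to 50 mm up. Rim and lugs of its +x end are white. Empty, 0.14 kg, on bare bench. Same way round it drops into a tote (nests or jams); turned 180 deg it rests on the lugs, its underside 44 mm above that of the tote below, play +-6 mm x, +-5 mm y.
- feeder: Reader dock, fixed: white tray 118 (x) x 74 (y) mm with a 70 mm high white reader block standing across its +x end (x = 59 to 99 mm). Floor 5 mm above the bench, lips 13 mm above the bench, inside 110 x 66 mm. Origin: centre of the tray, at bench height. The tote's long side goes along x, either way round.
- out_tray: Steel tray, fixed, plain, no block: 118 (x) x 74 (y) mm, floor 5 mm above the bench, lips 13 mm above the bench, inside 110 x 66 mm. Origin: centre, at bench height. The tote's long side goes along x, either way round.
- mat: Free parking place: flat grey ribbed rubber mat, fixed, 130 (x) x 100 (y) x 3 mm. Origin: centre of its underside, at bench height.
- dish: Bystander: closed round culture dish, 88 mm diameter, 30 mm high, loose; origin at the centre of its underside. Leave it where it is.
- tip_box: Bystander: grey box of pipette tips with a clear lid, 87 x 122 x 65 mm, loose; origin at the centre of its underside. Leave it where it is.
- reagent_jar: Bystander: amber jar with a white cap, 60 mm diameter, 85 mm high, loose; origin at the centre of its underside. Leave it where it is.
- timer: Bystander: flat white bench timer, 70 x 75 x 22 mm, loose; origin at the centre of its underside. Leave it where it is.
Mind the look-alikes: they are no part of the job. Leave any green or turquoise look-alike of the vial_tote alone.

How it is judged:
By the outcome, as a careful person would: the job done as asked, in the order asked, and still so for the second after the job is handed in, with the robot touching nothing.
It also fails if it takes over 134 s, if anything falls off the work surface, if the arm or the gripper's body presses on something with over 40 N, if the wrist force passes 120 N, or if a joint passes its speed limit or range.

## Working session

There is one attempt and no reset: what is moved stays moved. The work goes in short steps, Python scripts to look and compute and a tool call to move; the robot and the scene stay as the last step left them, time stands still between calls to the robot, and variables do not carry over. Pictures are saved under pics/ and viewed, at most 14 in all, crops included, and the job is handed in when it is done.

Besides the shell and the picture viewer there is one more tool, called after "Request:" by a JSON object that holds its "name" and its "arguments". jog_arm: Moves the arm, as the interface text tells. Its arguments: {"type":"object","properties":{"plan":{"type":"array"},"claw":{"type":"number"},"force":{"type":"number"}},"required":["plan"]}

```bash
mkdir -p pics; python3 - <<'E'
from cell import manip,camera,get_calibration
import cv2,numpy as np
for n in("top","side"):
    p,d=camera(n);cv2.imwrite(f"pics/{n}0.png",p[:,:,::-1]);np.save(f"{n}0.npy",d)
    print(n,get_calibration(n))
print(manip.read_state())
E
```

```text
top {'fx': 446.98498256513335, 'fy': 446.98498256513335, 'cx': 320.6948183916573, 'cy': 201.71041582182127, 'origin': array([ 327.02412272,   72.35361221, 1149.0795704 ]), 'attitude': array([-2.91196193e+00,  2.88519045e-03, -1.56350782e+00])}
side {'fx': 387.8610760661182, 'fy': 387.8610760661182, 'cx': 319.22070744804836, 'cy': 205.19924099855277, 'origin': array([737.34768048, 898.98622119, 624.02283156]), 'attitude': array([-2.16977647,  0.01652837,  2.94707671])}
{'clock': 0.1, 'joints': array([ 1.05039266e+00,  3.00369084e-01,  1.52149997e+00,  3.30604235e-05,
        1.32070555e+00, -6.65775682e-02]), 'qd': array([ 0.00022952, -0.00140467, -0.00248447, -0.00136428, -0.00035963,
        0.00068995]), 'effort': array([ 8.21593985e-04, -5.32639468e+01, -3.53284264e+01,  7.09343492e-02,
        2.35285627e-02, -9.13545182e-05]), 'eef_pos': array([240.99410074, 494.1363527 , 204.97660431]), 'eef_rot': array([-3.14061501e+00, -9.72805595e-05,  2.68775831e+00]), 'wrist_force': array([-1.0134347 ,  0.41516943,  0.49118427]), 'moment': array([ 0.02897105, -0.0181038 ,  0.00396794]), 'finger_force': 0.0, 'finger_gap': 94.00595535725664}
```

View pics/top0.png

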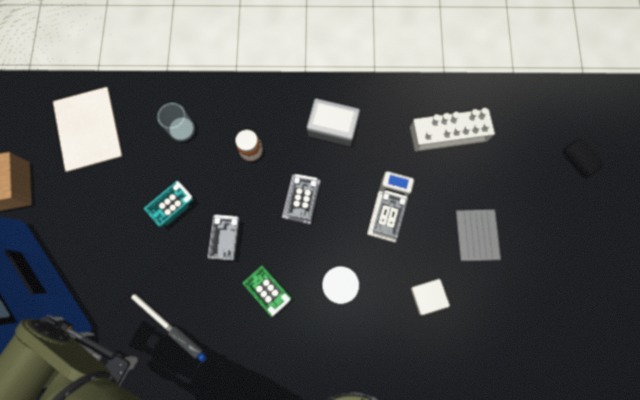

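View pics/side0.png

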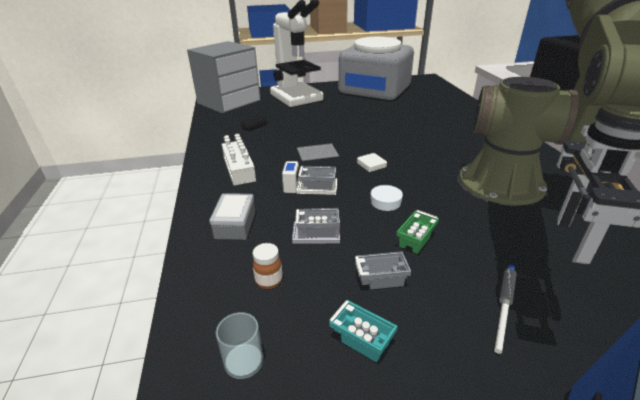

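```bash
cat > h.py <<'E'
from cell import manip,camera,get_calibration
import cv2,numpy as np
from scipy.spatial.transform import Rotation as R
def cal(n):
    c=get_calibration(n);return c,R.from_euler('xyz',c['attitude']).as_matrix()
def cloud(n,d):
    c,M=cal(n);v,u=np.mgrid[0:400,0:640]
    P=np.stack([(u-c['cx'])/c['fx']*d,(v-c['cy'])/c['fy']*d,d],-1)
    return P@M.T+c['origin']
def ray(n,u,v,z):
    c,M=cal(n);r=M@np.array([(u-c['cx'])/c['fx'],(v-c['cy'])/c['fy'],1]);o=c['origin']
    return o+r*(z-o[2])/r[2]
def pix(n,p):
    c,M=cal(n);q=M.T@(np.array(p)-c['origin']);return q[0]/q[2]*c['fx']+c['cx'],q[1]/q[2]*c['fy']+c['cy']
def rect(P,uv,r,zlo,zhi):
    v,u=np.mgrid[0:400,0:640]
    m=(abs(u-uv[0])<r)&(abs(v-uv[1])<r)&(P[...,2]>zlo)&(P[...,2]<zhi)
    q=P[m][:,:2].astype(np.float32)
    c,s,a=cv2.minAreaRect(q)
    b=cv2.boxPoints((c,s,a));e=[b[1]-b[0],b[2]-b[1]];e=max(e,key=lambda t:np.hypot(*t))
    y=np.degrees(np.arctan2(e[1],e[0]))
    return np.round(c,1),np.round(s,1),round(((y+90)%180)-90,1),len(q),round(float(np.median(P[m][:,2])),1)
E
python3 - <<'E'
from h import *
d=np.load("top0.npy");P=cloud("top",d)
for n,uv,r,a,b in[("spare",(223,238),32,38,60),("vial",(301,198),32,43,65),("cart",(388,218),32,43,62),("block",(398,182),20,64,80),("vtray",(301,198),34,7,18),("dock",(388,218),34,7,18),("mat",(478,235),40,1.5,8),("dish",(340,285),25,20,40),("timer",(430,296),28,12,30)]:
    print(n,*rect(P,uv,r,a,b))
im=cv2.imread("pics/top0.png")[150:320,195:515]
cv2.imwrite("pics/crop0.png",cv2.resize(im,None,fx=2.5,fy=2.5,interpolation=cv2.INTER_CUBIC))
print(np.round(P[300,560]),np.round(P[260,200]))
E
```

```text
spare [493.4 319.9] [ 63.2 107.7] -4.3 468 47.7
vial [597.2 126.1] [ 62.5 108.6] -10.2 457 52.1
cart [558.9 -94.8] [ 70.3 116.1] -15.2 499 52.8
block [ 632.  -114.6] [74.  39.9] 74.2 450 70.7
vtray [604.8 122.8] [167.6 154.8] 0.4 275 12.7
dock [561.5 -84.1] [152.6 104.7] 13.5 299 11.4
mat [ 511.3 -332. ] [216.  205.4] 90.0 3044 3.3
dish [379.8  28.2] [85.  84.2] 0.4 1005 31.1
timer [ 353.1 -193.6] [70.1 76. ] -71.8 893 22.8
[ 346. -522.    4.] [440. 386.   1.]
```

View pics/crop0.png

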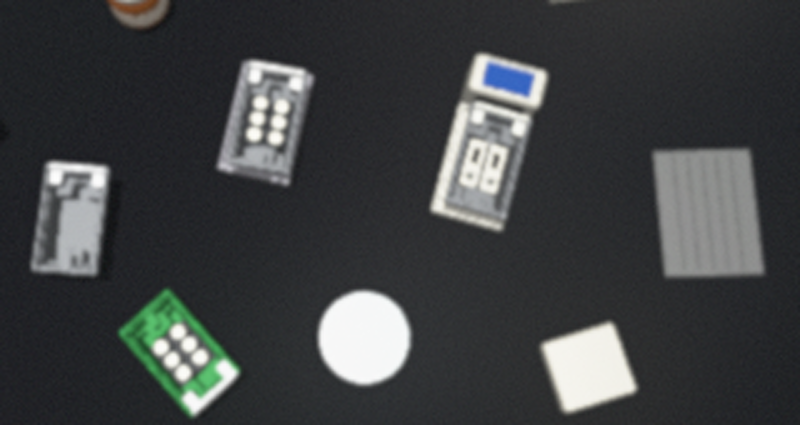

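```bash
python3 - <<'E'
from h import *
d=np.load("top0.npy");P=cloud("top",d);g=cv2.imread("pics/top0.png").astype(int)
C=[ray("top",195+u/2.5,150+v/2.5,3)[:2] for u,v in((653,150),(750,148),(765,276),(665,278))]
print("mat",np.mean(C,0),np.array(C).round())
br=g.max(2)>70
v,u=np.mgrid[0:400,0:640]
for n,c,h in(("vtray",(597,126),-10.2),("dock",(556,-93),-15.8)):
    # bright pixels with low z, in local frame
    m=br&(P[...,2]<24)&(np.hypot(P[...,0]-c[0],P[...,1]-c[1])<80)
    q=(P[m][:,:2]-c);a=np.radians(h);L=np.c_[q@[np.cos(a),np.sin(a)],q@[-np.sin(a),np.cos(a)]]
    print(n,m.sum(),L.min(0),L.max(0),np.percentile(L,[2,98],axis=0).round(1),cv2.minAreaRect(P[m][:,:2].astype(np.float32)))
m=(np.hypot(P[...,0]-558,P[...,1]+94)<62)&(P[...,2]>46)&(P[...,2]<60)
q=P[m][:,:2]-[556,-93];a=np.radians(-15.8);L=np.c_[q@[np.cos(a),np.sin(a)],q@[-np.sin(a),np.cos(a)]]
print(np.percentile(L,[0,2,5,50,95,98,100],axis=0).round(1))
E
```

```text
mat [ 509.56063395 -330.44140664] [[ 575. -277.]
 [ 578. -379.]
 [ 444. -384.]
 [ 441. -281.]]
vtray 591 [-57.51844583 -36.83222341] [73.75318539 47.97653136] [[-55.3 -33.6]
 [ 71.9  45.3]] ((606.330322265625, 129.8616943359375), (81.13485717773438, 129.6957244873047), 77.76194763183594)
dock 730 [-61.31795176 -43.43282934] [68.31203373 39.52047942] [[-59.5 -42.2]
 [ 58.5  38.5]] ((558.8311157226562, -95.82266235351562), (82.95152282714844, 129.6213836669922), 74.18733978271484)
[[-54.6 -33.7]
 [-53.9 -32.7]
 [-53.1 -32. ]
 [ 22.7  -2.8]
 [ 59.   27.8]
 [ 59.9  28.6]
 [ 61.1  29.3]]
```

Request:
{"name": "jog_arm", "arguments": {"plan": [0.314,-0.589,-0.03,0,0,10.2,0.314,-0.589,-0.03,0,0,10.2,0.314,-0.589,-0.03,0,0,10.2,0.314,-0.589,-0.03,0,0,10.2,0.314,-0.589,-0.03,0,0,10.2,0.314,-0.589,-0.03,0,0,10.2,0.314,-0.589,-0.03,0,0,10.2,0.314,-0.589,-0.03,0,0,10.2,0.314,-0.589,-0.03,0,0,10.2,0.314,-0.589,-0.03,0,0,10.2,0.314,-0.589,-0.03,0,0,10.2,0.314,-0.589,-0.03,0,0,10.2,0.314,-0.589,-0.03,0,0,10.2,0.314,-0.589,-0.03,0,0,10.2,0.314,-0.589,-0.03,0,0,10.2,0.314,-0.589,-0.03,0,0,10.2,0.314,-0.589,-0.03,0,0,10.2], "claw": 0.09}}

```text
clock: 1.8
eef_pos: [554.8, -93.6, 175.5]
eef_rot: [3.141, -0.0, 2.867]
wrist_force: [0.4, 0.3, 0.6]
finger_gap: 89.9
finger_force: 0.0
```

Request:
{"name": "jog_arm", "arguments": {"plan": [0.001,-0.001,-0.04,0,0,0,0.001,-0.001,-0.08,0,0,0,0.001,-0.001,-0.1,0,0,0,0.001,-0.001,-0.115,0,0,0,0.001,-0.001,-0.13,0,0,0,0.001,-0.001,-0.14,0,0,0,0.001,-0.001,-0.146,0,0,0,0.001,-0.001,-0.146,0,0,0]}}

```text
clock: 2.6
eef_pos: [556.0, -95.6, 29.1]
eef_rot: [-3.142, -0.0, 2.866]
wrist_force: [-0.9, 0.5, 0.1]
finger_gap: 89.7
finger_force: 0.0
```

```bash
python3 - <<'E'
from h import *
p,d=camera("side");im=p[120:260,230:410,::-1]
cv2.imwrite("pics/s1.png",cv2.resize(im,None,fx=4,fy=4,interpolation=cv2.INTER_CUBIC))
s=manip.read_state();print(s['eef_pos'],s['wrist_force'])
E
```

```text
[556.28168711 -95.68027721  29.69693328] [ 0.00083825 -0.025865    0.62680673]
```

View pics/s1.png

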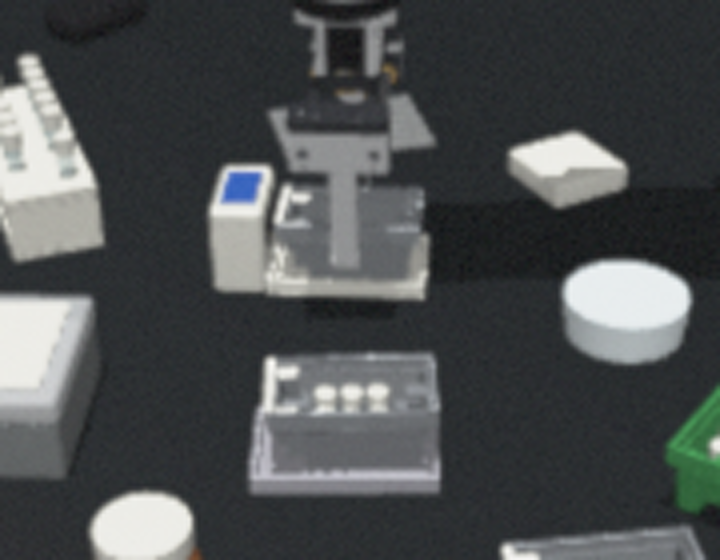

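Request:
{"name": "jog_arm", "arguments": {"plan": [0,0,0,0,0,0,0,0,0,0,0,0,0,0,0,0,0,0,0,0,0,0,0,0,0,0,0,0,0,0,0,0,0,0,0,0,0,0,0,0,0,0], "claw": 0.04, "force": 25}}

```text
clock: 3.35
eef_pos: [556.2, -95.7, 29.7]
eef_rot: [-3.142, 0.0, 2.866]
wrist_force: [-1.2, -1.1, 4.1]
finger_gap: 62.0
finger_force: 25.0
```

Request:
{"name": "jog_arm", "arguments": {"plan": [0,0,0.003,0,0,0,0,0,0.01,0,0,0,0,0,0.02,0,0,0,0,0,0.035,0,0,0,0,0,0.05,0,0,0,-0.001,-0.005,0.06,0,0,0,-0.004,-0.02,0.065,0,0,2,-0.008,-0.04,0.065,0,0,4,-0.013,-0.065,0.065,0,0,6,-0.018,-0.09,0.065,0,0,8,-0.023,-0.115,0.065,0,0,10,-0.028,-0.14,0.065,0,0,12,-0.032,-0.165,0.065,0,0,14,-0.036,-0.185,0.065,0,0,16,-0.04,-0.205,0.065,0,0,17.5,-0.043,-0.22,0.065,0,0,17.5,-0.045,-0.23,0.065,0,0,17.5,-0.046,-0.235,0.06,0,0,17.5,-0.046,-0.235,0.05,0,0,17.5,-0.046,-0.235,0.04,0,0,17.5]}}

```text
clock: 5.35
eef_pos: [510.1, -330.0, 68.4]
eef_rot: [3.141, -0.0, -3.112]
wrist_force: [-0.1, -0.1, -2.3]
finger_gap: 61.7
finger_force: 25.0
```

Request:
{"name": "jog_arm", "arguments": {"plan": [0,-0.001,-0.01,0,0,0,0,-0.001,-0.02,0,0,0,0,-0.001,-0.028,0,0,0,0,-0.001,-0.033,0,0,0,0,-0.001,-0.036,0,0,0,0,-0.001,-0.038,0,0,0,0,-0.001,-0.0395,0,0,0,0,-0.001,-0.0405,0,0,0,0,-0.001,-0.0415,0,0,0,0,-0.001,-0.042,0,0,0,0,-0.001,-0.042,0,0,0]}}

```text
clock: 6.45
eef_pos: [510.2, -331.7, 27.8]
eef_rot: [-3.141, 0.0, -3.112]
wrist_force: [-1.0, 0.3, 1.8]
finger_gap: 61.9
finger_force: 25.0
```

Force up slightly: contact. Release and rise.

Request:
{"name": "jog_arm", "arguments": {"plan": [0,0,0,0,0,0,0,0,0,0,0,0,0,0,0,0,0,0,0,0,0,0,0,0,0,0,0,0,0,0,0,0,0,0,0,0,0,0,0.01,0,0,0,0,0,0.03,0,0,0,0,0,0.06,0,0,0,0,0,0.1,0,0,0,0,0,0.13,0,0,0], "claw": 0.09}}

```text
clock: 7.55
eef_pos: [510.3, -331.8, 160.6]
eef_rot: [-3.14, 0.002, -3.112]
wrist_force: [0.4, -0.9, 0.3]
finger_gap: 90.2
finger_force: 0.0
```

Request:
{"name": "jog_arm", "arguments": {"plan": [0.01,0.04,0.01,0,0,-2,0.087,0.458,0.01,0,0,-12,0.087,0.458,0.01,0,0,-12,0.087,0.458,0.01,0,0,-12,0.087,0.458,0.01,0,0,-12,0.087,0.458,0.01,0,0,-12,0.087,0.458,0.01,0,0,-12,0.087,0.458,0.01,0,0,-12,0.087,0.458,0.01,0,0,-12,0.087,0.458,0.01,0,0,-12,0.087,0.458,0.01,0,0,-12,0.087,0.458,0.01,0,0,-12]}}

```text
clock: 8.75
eef_pos: [597.0, 126.4, 167.8]
eef_rot: [-3.141, 0.0, 2.963]
wrist_force: [-0.4, -0.1, 0.5]
finger_gap: 90.0
finger_force: 0.0
```

```bash
python3 - <<'E'
from h import *
p,d=camera("top");P=cloud("top",d);g=p.astype(int)
np.save("top1.npy",d);cv2.imwrite("pics/top1.png",p[:,:,::-1])
print(manip.read_state()['eef_pos'],manip.read_state()['eef_rot'])
print("cart",*rect(P,(478,235),32,40,60))
print("spare",*rect(P,(223,238),32,38,60))
c=(556,-93);m=(g.max(2)>70)&(P[...,2]<24)&(np.hypot(P[...,0]-c[0],P[...,1]-c[1])<90)
q=(P[m][:,:2]-c);a=np.radians(-15.8);L=np.c_[q@[np.cos(a),np.sin(a)],q@[-np.sin(a),np.cos(a)]]
print(m.sum(),np.percentile(L,[0,2,98,100],axis=0).round(1))
E
```

```text
[597.04549834 125.64988498 167.86753057] [-3.14150742e+00  2.77629868e-04  2.96157721e+00]
cart [ 508.9 -329.7] [107.4  63.2] 1.3 512 50.1
spare [493.4 319.8] [ 62.9 108.1] -4.1 472 47.6
1525 [[-61.4 -44.8]
 [-58.  -42. ]
 [ 60.3  37.6]
 [ 81.3  39.6]]
```

Request:
{"name": "jog_arm", "arguments": {"plan": [0.001,-0.001,-0.04,0,0,0,0.001,-0.001,-0.08,0,0,0,0.001,-0.001,-0.1,0,0,0,0.001,-0.001,-0.115,0,0,0,0.001,-0.001,-0.128,0,0,0,0.001,-0.001,-0.135,0,0,0,0.001,-0.001,-0.138,0,0,0,0.001,-0.001,-0.138,0,0,0]}}

```text
clock: 9.6
eef_pos: [598.4, 125.3, 29.8]
eef_rot: [3.141, 0.001, 2.962]
wrist_force: [-0.7, -0.5, 0.2]
finger_gap: 89.9
finger_force: 0.0
```

Request:
{"name": "jog_arm", "arguments": {"plan": [0,0,0,0,0,0,0,0,0,0,0,0,0,0,0,0,0,0,0,0,0,0,0,0,0,0,0,0,0,0,0,0,0,0,0,0,0,0,0,0,0,0], "claw": 0.04, "force": 25}}

```text
clock: 10.3
eef_pos: [598.3, 125.4, 29.7]
eef_rot: [3.141, 0.0, 2.962]
wrist_force: [-0.8, -0.5, 3.9]
finger_gap: 61.7
finger_force: 25.0
```

Request:
{"name": "jog_arm", "arguments": {"plan": [0,0,0.003,0,0,0,0,0,0.01,0,0,0,0,0,0.02,0,0,0,0,0,0.035,0,0,0,0,0,0.052,0,0,0,0,0,0.07,0,0,0,-0.002,-0.01,0.08,0,0,0,-0.006,-0.03,0.085,0,0,-1,-0.011,-0.055,0.085,0,0,-2,-0.016,-0.08,0.085,0,0,-3,-0.021,-0.105,0.085,0,0,-4,-0.026,-0.13,0.085,0,0,-5,-0.031,-0.155,0.085,0,0,-5.5,-0.035,-0.177,0.085,0,0,-5.5,-0.038,-0.195,0.085,0,0,-5.5,-0.041,-0.21,0.085,0,0,-5.5,-0.043,-0.218,0.08,0,0,-5.5,-0.043,-0.221,0.07,0,0,-5.5,-0.043,-0.221,0.06,0,0,-5.5,-0.043,-0.221,0.05,0,0,-5.5]}}

```text
clock: 12.3
eef_pos: [554.9, -95.1, 78.1]
eef_rot: [3.142, -0.001, 2.866]
wrist_force: [0.0, 0.1, -2.6]
finger_gap: 61.8
finger_force: 25.0
```

Request:
{"name": "jog_arm", "arguments": {"plan": [0,0,-0.01,0,0,0,0,0,-0.02,0,0,0,0,0,-0.03,0,0,0,0,0,-0.037,0,0,0,0,0,-0.042,0,0,0,0,0,-0.045,0,0,0,0,0,-0.047,0,0,0,0,0,-0.0485,0,0,0,0,0,-0.0495,0,0,0,0,0,-0.05,0,0,0,0,0,-0.05,0,0,0]}}

```text
clock: 13.4
eef_pos: [555.2, -95.7, 29.8]
eef_rot: [3.142, 0.0, 2.866]
wrist_force: [-0.0, -0.4, 0.3]
finger_gap: 61.6
finger_force: 25.0
```

Request:
{"name": "jog_arm", "arguments": {"plan": [0,0,0,0,0,0,0,0,0,0,0,0,0,0,0,0,0,0,0,0,0,0,0,0,0,0,0,0,0,0,0,0,0,0,0,0,0,0,0.01,0,0,0,0,0,0.03,0,0,0,0,0,0.06,0,0,0,0,0,0.1,0,0,0,0,0,0.13,0,0,0,0,0,0.13,0,0,0], "claw": 0.09}}

```text
clock: 14.6
eef_pos: [556.8, -96.0, 164.6]
eef_rot: [3.141, 0.008, 2.866]
wrist_force: [-0.4, -0.0, 0.1]
finger_gap: 90.0
finger_force: 0.0
```

Request:
{"name": "jog_arm", "arguments": {"plan": [-0.005,-0.03,0,0,0,2,-0.045,-0.236,0,0,0,17.5,-0.045,-0.236,0,0,0,17.5,-0.045,-0.236,0,0,0,17.5,-0.045,-0.236,0,0,0,17.5,-0.045,-0.236,0,0,0,17.5,-0.045,-0.236,0,0,0,17.5,-0.045,-0.236,0,0,0,17.5,-0.045,-0.236,0,0,0,17.5]}}

```text
clock: 15.5
eef_pos: [510.7, -330.1, 159.5]
eef_rot: [3.141, -0.0, -3.11]
wrist_force: [0.4, 0.1, 0.2]
finger_gap: 90.2
finger_force: 0.0
```

```bash
python3 - <<'E'
from h import *
p,d=camera("top");P=cloud("top",d);g=p.astype(int)
cv2.imwrite("pics/crop2.png",cv2.resize(p[140:320,195:515,::-1],None,fx=2.5,fy=2.5,interpolation=cv2.INTER_CUBIC))
print(manip.read_state()['eef_pos'],manip.read_state()['eef_rot'])
c=(598,126);m=(g.max(2)>70)&(P[...,2]<24)&(np.hypot(P[...,0]-c[0],P[...,1]-c[1])<90)
q=(P[m][:,:2]-c);a=np.radians(-10.2);L=np.c_[q@[np.cos(a),np.sin(a)],q@[-np.sin(a),np.cos(a)]]
print(m.sum(),np.percentile(L,[0,2,98,100],axis=0).round(1),cv2.minAreaRect(P[m][:,:2].astype(np.float32)))
m=(np.hypot(P[...,0]-556,P[...,1]+95)<64)&(P[...,2]>46)&(P[...,2]<62)
q=P[m][:,:2]-[556,-93];a=np.radians(-15.8);L=np.c_[q@[np.cos(a),np.sin(a)],q@[-np.sin(a),np.cos(a)]]
print(np.percentile(L,[0,2,5,95,98,100],axis=0).round(1),np.median(P[m][:,2]))
E
```

```text
[ 510.68445726 -330.16246086  159.54502249] [ 3.14147335e+00  4.57961773e-05 -3.11007661e+00]
1428 [[-59.  -37.1]
 [-55.9 -34.1]
 [ 65.5  43.8]
 [ 69.6  47.3]] ((604.6751098632812, 130.15481567382812), (82.30840301513672, 127.62800598144531), 78.08235168457031)
[[-55.4 -32.9]
 [-54.7 -32.3]
 [-54.2 -31.5]
 [ 59.1  28.6]
 [ 60.3  29.3]
 [ 61.   29.7]] 53.557908373041414
```

View pics/crop2.png

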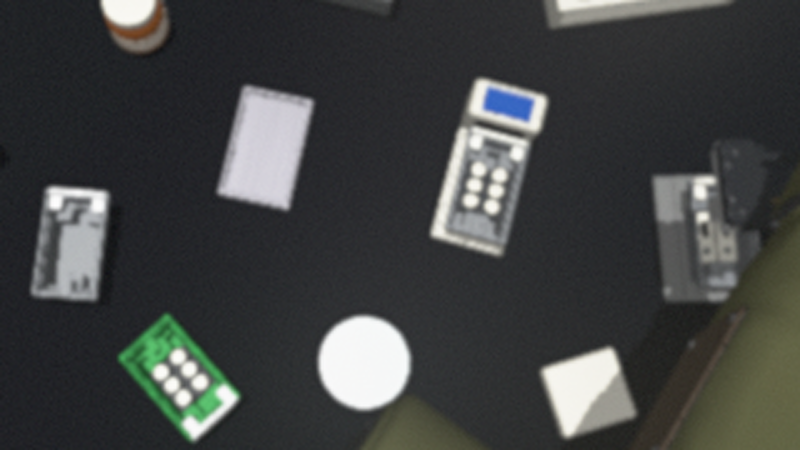

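```bash
python3 - <<'E'
from h import *
for nm,K in(("tray",((243,86),(313,98),(290,210),(218,195))),):
    C=np.array([ray("top",195+u/2.5,140+v/2.5,13)[:2] for u,v in K]);print(nm,C.mean(0),C.round())
p,d=camera("top");K=cv2.inRange(p[170:235,270:335],(90,90,90),(255,255,255))
c=max(cv2.findContours(K,0,2)[0],key=cv2.contourArea).reshape(-1,2)+[270,170]
Q=np.array([ray("top",u,v,13)[:2] for u,v in c],np.float32);print(cv2.minAreaRect(Q))
E
```

```text
tray [600.46651878 127.98747543] [[666. 154.]
 [654.  79.]
 [533. 102.]
 [549. 177.]]
((601.7703247070312, 129.619384765625), (78.3355941772461, 122.66133880615234), 77.76331329345703)
```

Request:
{"name": "jog_arm", "arguments": {"plan": [0,-0.001,-0.04,0,0,0,0,-0.001,-0.08,0,0,0,0,-0.001,-0.1,0,0,0,0,-0.001,-0.115,0,0,0,0,-0.001,-0.125,0,0,0,0,-0.001,-0.13,0,0,0,0,-0.001,-0.132,0,0,0,0,-0.001,-0.132,0,0,0]}}

```text
clock: 16.4
eef_pos: [510.4, -332.9, 28.1]
eef_rot: [-3.141, 0.001, -3.112]
wrist_force: [0.5, 0.0, 0.4]
finger_gap: 89.8
finger_force: 0.0
```

Request:
{"name": "jog_arm", "arguments": {"plan": [0,0,0,0,0,0,0,0,0,0,0,0,0,0,0,0,0,0,0,0,0,0,0,0,0,0,0,0,0,0,0,0,0,0,0,0,0,0,0,0,0,0], "claw": 0.04, "force": 25}}

```text
clock: 17.1
eef_pos: [510.2, -332.7, 27.7]
eef_rot: [-3.141, 0.0, -3.112]
wrist_force: [-0.2, 0.7, 3.8]
finger_gap: 61.8
finger_force: 25.0
```

Request:
{"name": "jog_arm", "arguments": {"plan": [0,0,0.003,0,0,0,0,0,0.01,0,0,0,0,0,0.022,0,0,0,0,0,0.04,0,0,0,0,0,0.06,0,0,0,0,0,0.08,0,0,0,0.001,0.006,0.095,0,0,0,0.004,0.02,0.105,0,0,-1,0.008,0.04,0.11,0,0,-2,0.013,0.065,0.11,0,0,-3,0.018,0.09,0.11,0,0,-4,0.024,0.12,0.11,0,0,-5,0.03,0.15,0.11,0,0,-6,0.036,0.18,0.11,0,0,-7,0.042,0.21,0.11,0,0,-8,0.048,0.24,0.11,0,0,-9,0.054,0.27,0.11,0,0,-10,0.06,0.3,0.11,0,0,-11,0.065,0.325,0.11,0,0,-12,0.07,0.35,0.11,0,0,-13.2]}}

```text
clock: 19.1
eef_pos: [580.0, 18.9, 138.0]
eef_rot: [3.142, 0.0, 2.941]
wrist_force: [0.6, -0.1, -2.1]
finger_gap: 61.9
finger_force: 25.0
```

Request:
{"name": "jog_arm", "arguments": {"plan": [0.004,0.022,0,0,0,0,0.008,0.044,0,0,0,0,0.012,0.064,0,0,0,0,0.016,0.082,0,0,0,0,0.018,0.095,0,0,0,0,0.02,0.104,-0.002,0,0,0,0.021,0.108,-0.01,0,0,0,0.021,0.109,-0.02,0,0,0,0.021,0.109,-0.035,0,0,0,0.021,0.109,-0.05,0,0,0,0.021,0.109,-0.06,0,0,0,0.021,0.109,-0.06,0,0,0]}}

```text
clock: 20.3
eef_pos: [600.2, 125.9, 75.3]
eef_rot: [-3.14, -0.003, 2.94]
wrist_force: [-0.5, 0.4, -1.9]
finger_gap: 61.7
finger_force: 25.0
```

Request:
{"name": "jog_arm", "arguments": {"plan": [0,0,-0.01,0,0,0,0,0,-0.02,0,0,0,0,0,-0.03,0,0,0,0,0,-0.037,0,0,0,0,0,-0.041,0,0,0,0,0,-0.044,0,0,0,0,0,-0.046,0,0,0,0,0,-0.0475,0,0,0,0,0,-0.048,0,0,0,0,0,-0.048,0,0,0]}}

```text
clock: 21.3
eef_pos: [601.2, 126.3, 29.7]
eef_rot: [3.142, 0.0, 2.941]
wrist_force: [-0.5, -0.1, -0.7]
finger_gap: 61.6
finger_force: 25.0
```

Request:
{"name": "jog_arm", "arguments": {"plan": [0,0,-0.0004,0,0,0,0,0,-0.0004,0,0,0]}}

```text
clock: 21.5
eef_pos: [601.3, 126.3, 29.6]
eef_rot: [3.141, 0.0, 2.941]
wrist_force: [-3.1, -1.2, 5.4]
finger_gap: 62.2
finger_force: 25.0
```

Request:
{"name": "jog_arm", "arguments": {"plan": [0,0,0,0,0,0,0,0,0,0,0,0,0,0,0,0,0,0,0,0,0,0,0,0,0,0,0,0,0,0,0,0,0,0,0,0,0,0,0.01,0,0,0,0,0,0.03,0,0,0,0,0,0.06,0,0,0,0,0,0.1,0,0,0,0,0,0.13,0,0,0,0,0,0.13,0,0,0], "claw": 0.09}}

```text
clock: 22.7
eef_pos: [602.8, 126.6, 164.6]
eef_rot: [3.139, 0.008, 2.941]
wrist_force: [-0.7, -0.0, -0.2]
finger_gap: 90.1
finger_force: 0.0
```

Request:
{"name": "jog_arm", "arguments": {"plan": [-0.015,0.027,0,0,0,2,-0.107,0.192,0,0,0,7.3,-0.107,0.192,0,0,0,7.3,-0.107,0.192,0,0,0,7.3,-0.107,0.192,0,0,0,7.3,-0.107,0.192,0,0,0,7.3,-0.107,0.192,0,0,0,7.3,-0.107,0.192,0,0,0,7.3]}}

```text
clock: 23.5
eef_pos: [494.5, 317.4, 158.9]
eef_rot: [-3.141, -0.0, 3.067]
wrist_force: [0.7, -0.0, 0.0]
finger_gap: 89.7
finger_force: 0.0
```

```bash
python3 - <<'E'
from h import *
p,d=camera("top");P=cloud("top",d)
cv2.imwrite("pics/crop3.png",cv2.resize(p[150:310,195:415,::-1],None,fx=3,fy=3,interpolation=cv2.INTER_CUBIC))
s=manip.read_state();print(s['eef_pos'],s['eef_rot'])
print("cart",*rect(P,(301,198),32,44,65))
print("spare",*rect(P,(223,238),32,38,60))
E
```

```text
[494.68331774 317.28480868 158.92226193] [-3.14134488e+00 -1.03627990e-04  3.06690100e+00]
cart [599.9 127.6] [ 62.7 107.9] -12.3 415 53.0
spare [475.3 290.6] [23.2  5.9] 11.5 17 48.3
```

View pics/crop3.png

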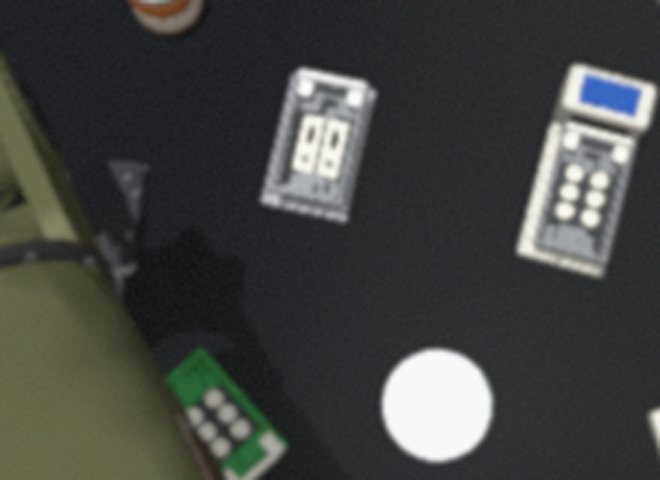

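Request:
{"name": "jog_arm", "arguments": {"plan": [0,0,-0.04,0,0,0,0,0,-0.08,0,0,0,0,0,-0.1,0,0,0,0,0,-0.115,0,0,0,0,0,-0.125,0,0,0,0,0,-0.131,0,0,0,0,0,-0.134,0,0,0,0,0,-0.134,0,0,0]}}

```text
clock: 24.35
eef_pos: [494.4, 318.4, 25.4]
eef_rot: [3.141, 0.001, 3.068]
wrist_force: [0.4, -0.9, -0.6]
finger_gap: 89.9
finger_force: 0.0
```

Request:
{"name": "jog_arm", "arguments": {"plan": [0,0,0,0,0,0,0,0,0,0,0,0,0,0,0,0,0,0,0,0,0,0,0,0,0,0,0,0,0,0,0,0,0,0,0,0,0,0,0,0,0,0], "claw": 0.04, "force": 25}}

```text
clock: 25.05
eef_pos: [494.2, 318.4, 25.3]
eef_rot: [3.141, 0.0, 3.068]
wrist_force: [-0.4, -0.5, 3.7]
finger_gap: 61.8
finger_force: 25.0
```

Request:
{"name": "jog_arm", "arguments": {"plan": [0,0,0.004,0,0,0,0,0,0.014,0,0,0,0,0,0.03,0,0,0,0,0,0.055,0,0,0,0,0,0.08,0,0,-2,0,0,0.1,0,0,-6,0,0,0.112,0,0,-12,0.005,-0.008,0.115,0,0,-19,0.01,-0.018,0.115,0,0,-26,0.017,-0.03,0.115,0,0,-33,0.024,-0.043,0.115,0,0,-40,0.032,-0.057,0.115,0,0,-47,0.04,-0.072,0.115,0,0,-54,0.048,-0.086,0.115,0,0,-61,0.056,-0.1,0.115,0,0,-68,0.064,-0.115,0.115,0,0,-75,0.072,-0.13,0.115,0,0,-82,0.08,-0.144,0.115,0,0,-88,0.087,-0.156,0.115,0,0,-94,0.092,-0.165,0.115,0,0,-100]}}

```text
clock: 27.05
eef_pos: [586.4, 152.5, 140.6]
eef_rot: [3.141, -0.0, 1.318]
wrist_force: [-0.2, -0.5, -1.5]
finger_gap: 61.8
finger_force: 25.0
```

Request:
{"name": "jog_arm", "arguments": {"plan": [0.005,-0.008,0,0,0,-6,0.009,-0.015,0,0,0,-12,0.012,-0.021,0,0,0,-19,0.014,-0.025,0,0,0,-26,0.015,-0.027,0,0,0,-33,0.015,-0.027,0,0,0,-40,0.015,-0.027,0,0,0,-47,0.015,-0.027,0,0,0,-54,0.015,-0.027,0,0,0,-61,0.015,-0.027,0,0,0,-68,0.015,-0.027,0,0,0,-75,0.015,-0.027,0,0,0,-81,0.015,-0.027,0,0,0,-85,0.015,-0.027,0,0,0,-87.6,0.015,-0.027,0,0,0,-87.6,0.015,-0.027,0,0,0,-87.6]}}

```text
clock: 28.65
eef_pos: [601.1, 126.3, 140.4]
eef_rot: [-3.142, -0.0, -0.204]
wrist_force: [-0.1, 0.4, -1.2]
finger_gap: 61.7
finger_force: 25.0
```

```bash
python3 - <<'E'
from h import *
p,d=camera("side");cv2.imwrite("pics/s2.png",cv2.resize(p[110:260,230:410,::-1],None,fx=4,fy=4,interpolation=cv2.INTER_CUBIC))
s=manip.read_state();print(s['eef_pos'],s['eef_rot'],s['joints'][5])
E
```

```text
[601.09311391 126.31890176 140.3339209 ] [-3.14152989e+00 -1.40281234e-04 -2.04612071e-01] 1.9229118786060804
```

View pics/s2.png

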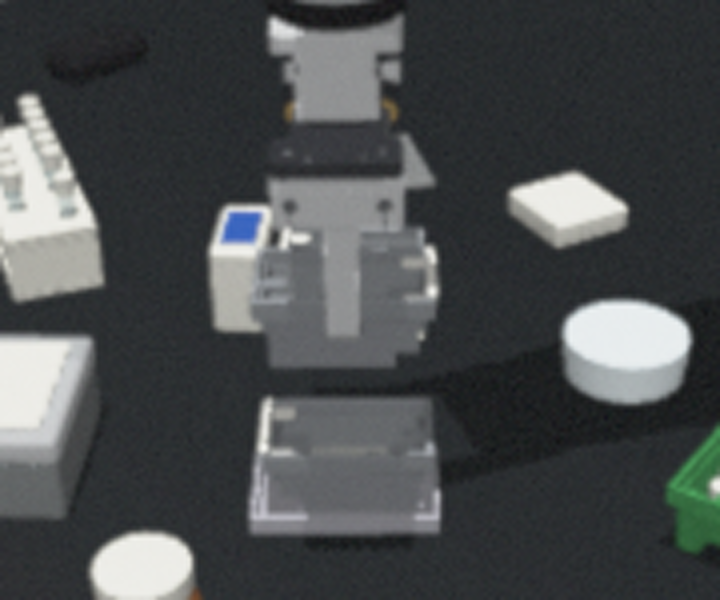

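Request:
{"name": "jog_arm", "arguments": {"plan": [0,0,-0.01,0,0,0,0,0,-0.022,0,0,0,0,0,-0.034,0,0,0,0,0,-0.044,0,0,0,0,0,-0.05,0,0,0,0,0,-0.054,0,0,0,0,0,-0.057,0,0,0,0,0,-0.06,0,0,0,0,0,-0.062,0,0,0,0,0,-0.0635,0,0,0,0,0,-0.065,0,0,0,0,0,-0.0655,0,0,0,0,0,-0.0655,0,0,0]}}

```text
clock: 30.0
eef_pos: [601.1, 126.3, 74.5]
eef_rot: [3.142, -0.0, -0.206]
wrist_force: [0.9, -0.1, -2.2]
finger_gap: 61.9
finger_force: 25.0
```

Request:
{"name": "jog_arm", "arguments": {"plan": [0,0,-0.0005,0,0,0,0,0,-0.0005,0,0,0]}}

```text
clock: 30.2
eef_pos: [601.2, 126.3, 74.3]
eef_rot: [-3.141, -0.0, -0.206]
wrist_force: [0.2, -0.0, 0.0]
finger_gap: 61.9
finger_force: 25.0
```

Request:
{"name": "jog_arm", "arguments": {"plan": [0,0,-0.0004,0,0,0,0,0,-0.0004,0,0,0]}}

```text
clock: 30.4
eef_pos: [601.3, 126.3, 74.2]
eef_rot: [-3.141, -0.001, -0.206]
wrist_force: [-2.5, -0.7, 5.5]
finger_gap: 61.6
finger_force: 25.0
```

Request:
{"name": "jog_arm", "arguments": {"plan": [0,0,0,0,0,0,0,0,0,0,0,0,0,0,0,0,0,0,0,0,0,0,0,0,0,0,0,0,0,0,0,0,0,0,0,0,0,0,0.01,0,0,0,0,0,0.03,0,0,0,0,0,0.06,0,0,0,-0.02,0,0.1,0,0,0,-0.06,0,0.13,0,0,0,-0.1,-0.04,0.14,0,0,0,-0.13,-0.08,0.14,0,0,0,-0.15,-0.11,0.14,0,0,0,-0.15,-0.11,0.14,0,0,0], "claw": 0.09}}

```text
clock: 31.9
eef_pos: [449.3, 13.8, 215.0]
eef_rot: [3.141, -0.002, -0.209]
wrist_force: [-0.3, 0.3, 0.4]
finger_gap: 90.0
finger_force: 0.0
```

```bash
python3 - <<'E'
from h import *
p,d=camera("side");q,e=camera("top");P=cloud("top",e)
a=cv2.resize(p[130:270,230:410,::-1],(514,400),interpolation=cv2.INTER_CUBIC)
b=cv2.resize(q[150:250,255:330,::-1],(286,400),interpolation=cv2.INTER_CUBIC)
cv2.imwrite("pics/end.png",np.hstack([a,b]))
print("spare",*rect(P,(301,195),34,88,110))
print("dish/timer",rect(P,(430,296),28,12,30))
E
```

```text
spare [599.3 127.8] [ 62.4 107.9] -11.7 453 97.1
dish/timer (array([ 353. , -193.7]), array([69.9, 76.7]), np.float32(-72.6), 884, 22.8)
```

View pics/end.png

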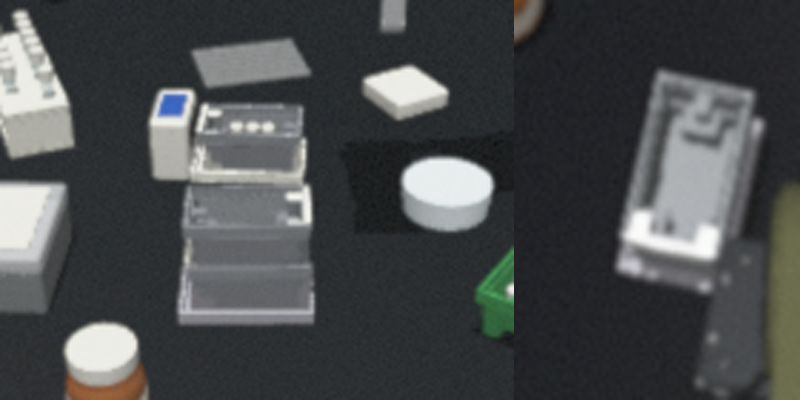

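The final picture shows the spare tote stacked level on the cartridge tote in the steel tray, with its white end reversed and its rim about 97 mm up. The vials stand in the dock.

```bash
python3 -c "
from cell import manip
print(manip.sign_off())"
```

```text
the job is handed in; nothing more can be done
None
```

The job is done and handed in at about 32 s of arm time: the vials are in the reader dock, the cartridges are in the steel tray, and the empty tote is stacked on them turned end for end, with none of the four bystanders touched.

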